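# Cap the seasoning jar in its caddy socket

### The arm

A 6-joint arm with a two-finger parallel gripper is mounted at the origin on the work surface. World frame = base frame: x ahead of the robot, y to its left, z up, the work surface at z = 0. Lengths are in mm, angles in rad, forces in N, time in s.
With the tool pointing down it reaches from about 250 to 725 mm from the base axis. Payload 4 kg.
Tool frame: the origin (TCP) lies between the finger pads; the fingertips stand 11 mm ahead of it and the grasp point (between the pads) lies 8 mm behind it; z points along the fingers, y is the line along which they close (so a half turn about z gives the same grasp; the last joint's range is limited). The gripper opens to 85 mm and grips with 20 to 120 N. Pads are 22 mm wide; open, the fingers measure 114 mm over their backs; the gripper's body (76 mm by 85 mm) begins 54 mm behind the grasp point. The pads swing forward as they close: fully open they stand 13 mm farther back than shut.
Start: joints at [-1.225, 0.241, 0.005, 1.335, 0, 1.571], TCP at [169.473, -470.402, 242.306] pointing down, gripper open.
Joint ranges: [-2.72, 2.72], [-1.05, 1.87], [-1.09, 1.28], [-1.99, 2.15], [-1.42, 1.44], [-3.14, 3.14]. Speed limits (rad/s): [2.79, 2.79, 3.14, 3.14, 3.14, 3.14].

### API

Orientations are given as a unit quaternion [x, y, z, w].
In Python, from station import sensors, read_camera, camera_model, manip, models gives the robot as it stands.
- The arm moves only by the tool drive_tool, never from a script. Its argument "targets" is a list of rows, each an object with "linear": the shift along the tool's x, y, z in mm, a list of three; "turn": the turn about the tool's z in rad. In form: [{"linear": [tx, ty, tz], "turn": turn}, ...]. A call has 1 to 5 rows; each row is the pose to reach, as a shift and turn from the pose commanded when the call began, along the tool's axes at that moment; what a row does not reach only later rows make up. A row lasts 1/8 s, in which the tool goes at most 62.5 mm and 10.7 degrees, less where a joint would pass 70% of its speed; a pose out of reach is approached as far as the arm can. A call with a gripper value outside its range is refused whole. "fingers" is the finger opening in mm, from 0 to 85.4, set as the call begins (left out, the last holds). The fingers move at their own pace and stop on an object; "force" is the grip in N (left out, the last holds). Time passes only in rows, so rows that repeat a pose let the fingers close. It gives the time, the measured TCP pose, the force, the opening and the grip force at its end, in the units of the state.
- sensors.read_state(): the state, without advancing time (a new reading comes with each control period).
- read_camera(name): name is "scene" or "top"; returns the picture (420x560x3 uint8, red, green, blue); there is no depth.
- camera_model(name): a dict with "intrinsics" (3x3 intrinsics, pixels), "extrinsics" (4x4, takes a point from camera to world coordinates). Camera axes: x right, y up, looking along -z (the intrinsics and any distortion apply to the point x, -y, -z); pixel columns grow to the right and rows downward; lengths in mm; the calibration is good to about 2 mm. A picture is of the moment at which its call begins. camera_model takes no time and is no camera call.
- manip.finish_job(): hands the job in; it is judged then, once.
Trained networks look in the newest picture that a camera, given by its name, has taken for a name from the list of things; names that differ only in an ending like _2 or _b are one class to them, and where a whole thing is asked for, a point or a joint stands for the part that bears it (a point fixed in the world has none). Each returns a list of dicts, best first, with "confidence" (0 to 1); they miss things now and then, are a little off and sometimes report something else, mostly with a low value. They report only what shows in the picture. A call takes as long as a camera call. They do not tell look-alikes from the thing itself.
- models.trace(camera, thing): "pixels" (420x560 bool, what is visible of it) and "point" ([column, row] in pixels, amid what is visible of it).
The state is a dict: "time": time; "joints": joint angles; "joint_vel": joint speeds; "joint_torque": joint torques, N m; "position": TCP position; "tcp_rot": TCP orientation; "force": force on the tool from outside, world axes, zero at the start; "torque": the same for the moment, N m; "width": opening from 0.0 (shut) to 1.0 (fully open); "grip_force": force on a finger pad.
Only numpy, scipy, OpenCV 4.12 (cv2) and the standard library are available. Lean on these libraries where they do the work, as an engineer would, in place of code of your own. Each camera call takes 0.05 s, during which the arm holds its last target. There are 200 camera calls.

### The job

The square seasoning jar with the red lid has been left out on the bench with its lid only started on the thread. Lift it by its body, not by the loose lid, lower it gently to the bottom of the empty socket of the seasoning caddy and let go; then take the lid from above and screw it down clockwise until it is snug, without overtightening it. Leave the jar standing in the socket and do not disturb the other things.

Things in the scene. Friction and masses are not known exactly. Their poses are not given: they have to be found in the camera images.
- jar_mid (a point): Jar to cap: white square plastic jar with a red band and red lid, body 64 x 64 mm, 100 mm high, about 0.35 kg, upright on the bench at first. Point: centre of the body, 50 mm above its underside; x, y square to the flat sides, z up. Its flat shoulder is 50 mm above this point; pinched about 12 mm below the shoulder the hand clears the lid, whose top is at most 32 mm above the shoulder.
- lid_mid (a point): Red ribbed screw lid, 54 mm diameter, 24 mm high; point on its axis, half-way up. Turns with the lid and comes down 1.3 mm per rad of thread. Home (thread at 3.0) this point is 66 mm above jar_mid and the lid's lower edge 4 mm above the jar's shoulder; up to 3.9 mm higher at the start. The shoulder is wider than the lid, so fingertips pinching the lid must stay above it.
- thread (a joint): Turn of the lid on its thread, rad, growing clockwise seen from above (screwing down): 0 to 1.3 at first, home at 3.0, where the liner meets the rim and the thread stops. It runs at a steady 0.2 N m or so; a pinch of about 50 N turns the lid without slipping. A jar not held by the socket turns along with its lid.
- lid (a joint): Further clockwise turn of the lid, rad, as its liner is squeezed; 0 until the thread is home. There the torque jumps to 0.4 N m, then rises 1.6 N m per rad (felt while turning; up to 0.25 less once halted). Snug from 0.06 rad (0.5 N m); past 0.5 rad (1.2 N m) overtightened. Let go, it stays, or springs back to about 0.25 if it was turned beyond.
- socket_floor (a point): Centre of the inner floor of the caddy's empty square socket, 7 mm above the bench; x, y square to its walls, z up. Inner width 69 mm (the jar fits any of four ways, 2.5 mm play, a few degrees of turn), walls 38 mm high plus a lip flaring 5 mm higher and wider. Fixed. Three such sockets stand in a row along this y axis, 105 mm apart; any of them may be the empty one.
- jar_b_mid (a point): Bystander: closed jar like the first but with a blue lid, 128 mm tall, in a socket of the caddy; centre of its body, 50 mm above its underside.
- jar_c_mid (a point): Bystander: closed jar like the first but with a green lid, 128 mm tall, in a socket of the caddy; centre of its body, 50 mm above its underside.
- oil_mid (a point): Bystander: amber oil bottle, 62 mm diameter, 180 mm high; this point is on its axis 80 mm above the bench.
- shaker_mid (a point): Bystander: steel shaker, 60 mm diameter, 100 mm high; this point is at its centre.
- nozzle_a_mid (a point): Bystander: white stuffing nozzle standing on its 60 mm flange in the black tray, 150 mm high; its centre.
- nozzle_b_mid (a point): Bystander: a slimmer white stuffing nozzle standing in the black tray, 150 mm high; its centre.
- spatula_grip (a point): Bystander: spatula with a black handle, 280 mm long, lying on the bench; this point is on its handle.
There are look-alikes about, which are no part of the job. What is shaped like the part that bears jar_mid but purple or yellow is not meant.

How it is judged:
By the outcome, as a careful person would: the job done as asked, in the order asked, and still so for the second after the job is handed in, with the robot touching nothing.
It also fails if it takes over 61 s, if anything falls off the work surface, if the arm or the gripper's body presses on something with over 40 N, if the wrist force passes 120 N, or if a joint passes its speed limit or range.

## Working session

There is one attempt and no reset: what is moved stays moved. The work goes in short steps, Python scripts to look and compute and a tool call to move; the robot and the scene stay as the last step left them, time stands still between calls to the robot, and variables do not carry over. Pictures are saved under pics/ and viewed, at most 10 in all, crops included, and the job is handed in when it is done.

Besides the shell and the picture viewer there is one more tool, called after "Emit:" as name(argument=value, ...), one argument or row to a line, values as JSON. drive_tool: Moves the arm, as the interface text tells. Its arguments: {"type":"object","properties":{"targets":{"type":"array"},"fingers":{"type":"number"},"force":{"type":"number"}},"required":["targets"]}

```bash
mkdir -p pics
cat > h.py <<'E'
import numpy as np, cv2
from station import sensors, read_camera, camera_model, manip, models
def proj(cam,P):
    m=camera_model(cam);K=np.array(m["intrinsics"]);T=np.linalg.inv(np.array(m["extrinsics"]))
    P=np.atleast_2d(P);c=P@T[:3,:3].T+T[:3,3];q=np.c_[c[:,0],-c[:,1],-c[:,2]]@K.T
    return q[:,:2]/q[:,2:]
def ray(cam,px):
    m=camera_model(cam);K=np.array(m["intrinsics"]);E=np.array(m["extrinsics"])
    d=np.linalg.solve(K,[px[0],px[1],1]);d=E[:3,:3]@[d[0],-d[1],-d[2]];return E[:3,3],d/np.linalg.norm(d)
def atz(cam,px,z):
    o,d=ray(cam,px);return o+d*(z-o[2])/d[2]
def tri(pa,pb,ca="scene",cb="top"):
    o,d=ray(ca,pa);p,e=ray(cb,pb)
    s=np.linalg.lstsq(np.c_[d,-e],p-o,rcond=None)[0];a=o+d*s[0];b=p+e*s[1];return (a+b)/2,np.linalg.norm(a-b)
def save(cam,n):
    im=np.ascontiguousarray(read_camera(cam)[:,:,::-1]);cv2.imwrite(f"pics/{n}.png",im);return im
E
python3 - <<'E'
from h import *
for c in("scene","top"):
    save(c,c+"0");m=camera_model(c);print({k:(np.round(v,2).tolist() if not isinstance(v,str) else v) for k,v in m.items()})
    for t in["jar_mid","lid_mid","socket_floor"]:
        for r in models.trace(c,t)[:6]:print(c,t,round(r["confidence"],2),np.round(r["point"]),r["pixels"].sum())
print(sensors.read_state())
E
```

```text
{'intrinsics': [[510.71, 0.0, 280.28], [0.0, 510.71, 205.03], [0.0, 0.0, 1.0]], 'extrinsics': [[0.72, -0.49, 0.49, 1075.32], [0.7, 0.52, -0.5, -656.18], [-0.01, 0.7, 0.71, 978.44], [0.0, 0.0, 0.0, 1.0]]}
scene jar_mid 0.98 [190. 269.] 1709
scene jar_mid 0.69 [175. 375.] 2259
scene jar_mid 0.63 [150. 312.] 1960
scene lid_mid 0.89 [223. 302.] 652
scene lid_mid 0.86 [146. 300.] 656
scene lid_mid 0.68 [175. 360.] 807
scene lid_mid 0.61 [187. 257.] 543
scene socket_floor 0.65 [284. 302.] 1068
scene socket_floor 0.58 [391. 172.] 611
{'intrinsics': [[389.67, 0.0, 285.28], [0.0, 389.67, 206.72], [0.0, 0.0, 1.0]], 'extrinsics': [[-0.01, 1.0, -0.09, 358.39], [-1.0, -0.01, 0.02, -21.53], [0.02, 0.09, 1.0, 1164.63], [0.0, 0.0, 0.0, 1.0]]}
top jar_mid 0.75 [374. 213.] 684
top jar_mid 0.66 [419. 205.] 754
top jar_mid 0.57 [384. 162.] 772
top jar_mid 0.56 [433. 152.] 792
top lid_mid 0.89 [423. 201.] 361
top lid_mid 0.88 [389. 156.] 350
top lid_mid 0.84 [440. 147.] 356
top lid_mid 0.78 [379. 212.] 342
top socket_floor 0.83 [168. 178.] 882
top socket_floor 0.21 [378. 210.] 352
{'time': 0.4, 'joints': array([-1.22501021e+00,  2.40701744e-01,  4.80003814e-03,  1.33519302e+00,
        3.58898351e-05,  1.57079885e+00]), 'joint_vel': array([ 0.0010086 , -0.00198541,  0.00116274, -0.00093498, -0.0010483 ,
        0.00053196]), 'joint_torque': array([-1.08934844e-04, -3.71780813e+01,  2.52330565e+01,  5.35860614e-03,
        5.67216989e-05, -7.72683848e-06]), 'position': array([ 169.44650178, -470.31349889,  242.17913452]), 'tcp_rot': array([ 9.85091395e-01,  1.72031742e-01, -7.99017854e-06, -1.50062984e-04]), 'force': array([ 0.07503289, -0.18949462, -0.17154695]), 'torque': array([ 0.02209439,  0.03293552, -0.00968949]), 'grip_force': 0.0, 'width': 1.0000536294576026}
```

View pics/scene0.png

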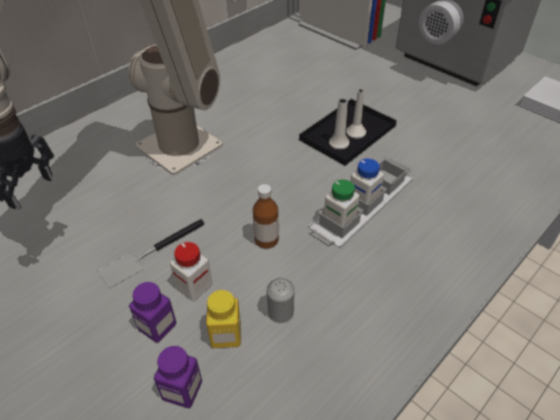

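View pics/top0.png

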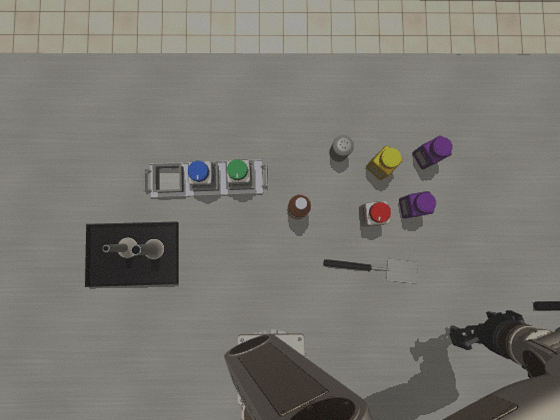

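Scene: the red-lid jar is at about (190,269), the empty socket at about (391,172), and the look-alikes are purple and yellow. Top: the red jar is at (374,213), and the empty socket is the left one of the row at (168,178), next to blue (198,171) and green (237,170). Next I fit the poses to the masks.

```bash
cat > fit.py <<'E'
from h import *
from scipy.optimize import minimize
def hullmask(cam,P,S=4):
    q=(proj(cam,P)*S+S/2-.5).astype(np.float32);m=np.zeros((420*S,560*S),np.uint8)
    cv2.fillConvexPoly(m,cv2.convexHull(q).round().astype(np.int32),1);return cv2.resize(m.astype(np.float32),(560,420),interpolation=cv2.INTER_AREA)
def box(x,y,z,a,h=100,w=32):
    c,s=np.cos(a),np.sin(a);return np.array([[x+w*(i*c-j*s),y+w*(i*s+j*c),z+k] for i in(-1,1) for j in(-1,1) for k in(0,h)])
def cyl(x,y,z,h,r=27):
    t=np.linspace(0,2*np.pi,40,endpoint=False);return np.vstack([np.c_[x+r*np.cos(t),y+r*np.sin(t),0*t+k] for k in(z,z+h)])
def near(c,t,px,R=14):
    r=[r for r in models.trace(c,t) if np.hypot(*(np.array(r["point"])-px))<R];return r[0] if r else None
def jarmask(c,px,pl):
    m=np.zeros((420,560),bool)
    for t,p in(("jar_mid",px),("lid_mid",pl)):
        r=near(c,t,p)
        if r: m|=r["pixels"];print(c,t,r["point"])
    return m
def fitjar(masks,x0,z=None,lz=106):
    def cost(p):
        e=0
        for c,m in masks.items():
            zz=p[3] if z is None else z
            g=np.maximum(hullmask(c,box(p[0],p[1],zz,p[2])),hullmask(c,cyl(p[0],p[1],zz+lz,24)))
            e+=np.abs(g-m).sum()/m.sum()
        return e
    best=None
    for a in np.arange(-.8,.8,.2):
        p0=np.r_[x0,a] if z is not None else np.r_[x0,a,0]
        s=np.vstack([p0]+[p0+d for d in np.diag([10,10,.2,8][:len(p0)])])
        r=minimize(cost,p0,method="Nelder-Mead",options=dict(initial_simplex=s,maxiter=150))
        if best is None or r.fun<best.fun:best=r
    return best.x,best.fun
E
python3 - <<'E'
from fit import *
for c in("scene","top"):read_camera(c)
mk={"scene":jarmask("scene",(190,269),(187,257)),"top":jarmask("top",(374,213),(379,212))}
L,e=tri(near("scene","lid_mid",(187,257))["point"],near("top","lid_mid",(379,212))["point"]);print("lid tri",L,e)
for z in(0,None):print("jar",fitjar(mk,L[:2],z,lz=107))
# bystander jars
for n,a,al,b,bl in(("blue",(368,185),(368,168),(200,172),(198,171)),("green",(342,205),(343,188),(238,172),(237,170))):
    ra=near("scene","jar_mid",a,20) or near("scene","jar_b_mid",a,20);la=near("scene","lid_mid",al) ;lb=near("top","lid_mid",bl)
    print(n,ra and ra["point"],la and la["point"],lb and lb["point"])
    P=[]
    ims={}
    for c,pl in(("scene",al),("top",bl)):
        hsv=cv2.cvtColor(read_camera(c),cv2.COLOR_RGB2HSV)
        lo,hi=((100,120,50),(130,255,255)) if n=="blue" else ((45,100,40),(85,255,255))
        m=cv2.inRange(hsv,lo,hi);k,lab,st,ce=cv2.connectedComponentsWithStats(m)
        i=min(range(1,k),key=lambda i:np.hypot(*(ce[i]-pl))-0.1*min(st[i,4],100));P.append(ce[i]);print(ce[i],st[i])
    print(n,"lid",tri(*P))
r=near("top","socket_floor",(168,178));print(cv2.minAreaRect(np.argwhere(r["pixels"])[:,::-1].astype(np.float32)),r["point"],atz("top",r["point"],25))
a=cv2.imread("pics/scene0.png")[130:260,295:425];b=cv2.imread("pics/top0.png")[150:210,135:275]
a=cv2.resize(a,(390,390),interpolation=2);b=cv2.resize(b,(780,334)[:2],interpolation=2)
a2=cv2.resize(cv2.imread("pics/scene0.png")[225:310,150:240],(390,256),interpolation=2)
o=np.zeros((600,790,3),np.uint8);o[:334,:780]=b;o[336:592,:390]=a2;s=cv2.resize(a,(262,262));o[336:598,400:662]=s
cv2.imwrite("pics/c1.png",o)
E
```

```text
scene jar_mid [189.9, 270.5]
scene lid_mid [186.0, 254.5]
top jar_mid [379.6, 212.2]
top lid_mid [381.1, 210.2]
lid tri [ 442.70516969 -303.76841365  125.62758885] 1.6104963032176187Traceback (most recent call last):
  File "<stdin>", line 5, in <module>
  File "fit.py", line 30, in fitjar
    r=minimize(cost,p0,method="Nelder-Mead",options=dict(initial_simplex=s,maxiter=150))
    res = _minimize_neldermead(fun, x0, args, callback, bounds=bounds,
                               **options)
    fsim[j] = func(sim[j])
              ~~~~^^^^^^^^
    fx = function(np.copy(x), *(wrapper_args + args))
  File "fit.py", line 23, in cost
    g=np.maximum(hullmask(c,box(p[0],p[1],zz,p[2])),hullmask(c,cyl(p[0],p[1],zz+lz,24)))
                                                    ~~~~~~~~^^^^^^^^^^^^^^^^^^^^^^^^^^^
  File "fit.py", line 4, in hullmask
    q=(proj(cam,P)*S+S/2-.5).astype(np.float32);m=np.zeros((420*S,560*S),np.uint8)
       ~~~~^^^^^^^
  File "h.py", line 4, in proj
    m=camera_model(cam);K=np.array(m["intrinsics"]);T=np.linalg.inv(np.array(m["extrinsics"]))
ValueError: time passes only in moves, steps and waits
```

```bash
sed -i 's/^def proj/import functools\ncamera_model=functools.lru_cache(None)(camera_model)\ndef proj/' h.py
cat > m2.py <<'E'
from fit import *
I={c:read_camera(c) for c in("scene","top")}
mk={"scene":jarmask("scene",(190,269),(187,257)),"top":jarmask("top",(374,213),(379,212))}
def col(c,n,pl):
    hsv=cv2.cvtColor(I[c],cv2.COLOR_RGB2HSV);lo,hi={"blue":((100,120,50),(130,255,255)),"green":((45,100,40),(85,255,255)),"red":((0,150,90),(8,255,255))}[n]
    m=cv2.inRange(hsv,lo,hi)
    if n=="red": m|=cv2.inRange(hsv,(172,150,90),(180,255,255))
    k,lab,st,ce=cv2.connectedComponentsWithStats(m)
    i=min((i for i in range(1,k) if st[i,4]>80),key=lambda i:np.hypot(*(ce[i]-pl)));return lab==i,ce[i],st[i,4]
def fitlid(n,pa,pb,x0):
    M={"scene":col("scene",n,pa),"top":col("top",n,pb)};print(n,[(m[1].round(1),m[2]) for m in M.values()])
    f=lambda p:sum(np.abs(hullmask(c,cyl(p[0],p[1],p[2]-12,24))-m[0]).sum() for c,m in M.items())
    x0=tri(M["scene"][1],M["top"][1])[0]
    r=minimize(f,x0,method="Nelder-Mead",options=dict(initial_simplex=np.vstack([x0]+[x0+d for d in np.eye(3)*8])));print(n,"lid",x0.round(1),r.x.round(1),r.fun);return r.x
R=fitlid("red",(187,255),(380,212),0)
B=fitlid("blue",(368,168),(198,171),0);G=fitlid("green",(343,188),(237,170),0)
print("row",B-G,"yaw of row y",np.arctan2(-(B-G)[0],(B-G)[1]),"pred socket",B+(B-G)*105/np.hypot(*(B-G)[:2]))
for z in(0,None):print("jar",fitjar(mk,R[:2],z,lz=R[2]-12))
r=near("top","socket_floor",(168,178))
print(cv2.minAreaRect(np.argwhere(r["pixels"])[:,::-1].astype(np.float32)),r["point"],atz("top",r["point"],45))
a=cv2.cvtColor(I["scene"],cv2.COLOR_RGB2BGR);t=cv2.cvtColor(I["top"],cv2.COLOR_RGB2BGR)
o=np.zeros((600,790,3),np.uint8);o[:334,:780]=cv2.resize(t[150:210,135:275],(780,334),interpolation=2)
o[336:592,:390]=cv2.resize(a[225:310,150:280],(390,256),interpolation=2);o[336:598,400:662]=cv2.resize(a[130:260,295:425],(262,262),interpolation=2)
cv2.imwrite("pics/c1.png",o)
E
python3 m2.py
```

```text
scene jar_mid [188.9, 269.1]
scene lid_mid [185.2, 257.0]
top jar_mid [376.6, 214.4]
top lid_mid [380.4, 212.9]
red [(array([187. , 254.2]), np.int32(437)), (array([380.2, 211.6]), np.int32(286))]
red lid [ 440.  -301.1  122. ] [ 439.5 -300.   118.4] 213.625
blue [(array([368.2, 168. ]), np.int32(315)), (array([197.5, 170.2]), np.int32(300))]
blue lid [554.5 189.7 124.9] [553.4 189.8 121.7] 152.8125
green [(array([343. , 189.5]), np.int32(334)), (array([236.8, 168.8]), np.int32(290))]
green lid [558.   84.4 125.3] [557.8  85.1 121.4] 168.375
row [ -4.38544458 104.71654944   0.3378213 ] yaw of row y 0.04185473514573003 pred socket [548.98521303 294.67785505 122.02928806]
jar (array([ 4.39064099e+02, -2.99645411e+02,  6.39387923e-02]), np.float64(0.18386593951061014))
jar (array([ 4.38934455e+02, -3.00156938e+02,  6.67740474e-02,  4.92319671e-01]), np.float64(0.18168532779807592))
((168.0, 177.5), (29.0, 30.0), 90.0) [168.4, 176.3] [552.58217159 289.63622797  45.        ]
```

View pics/c1.png

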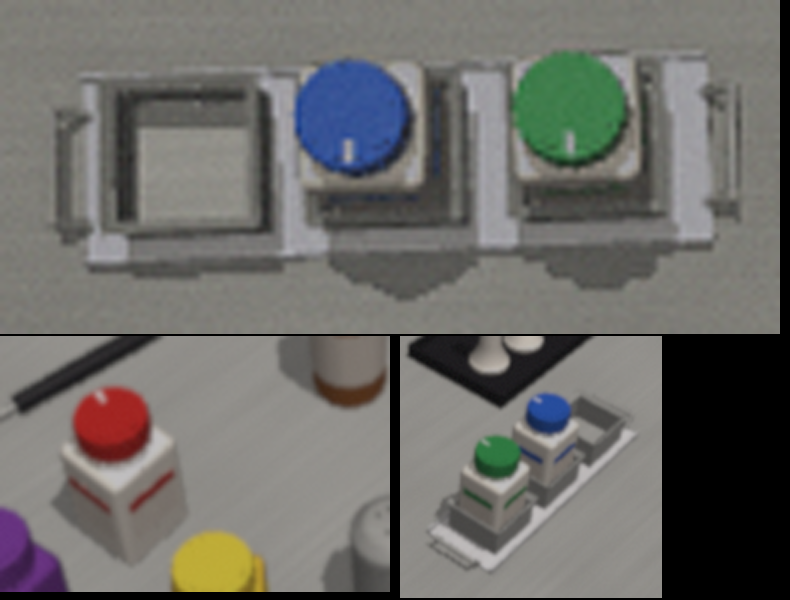

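The crop shows the empty socket with its lip from about crop (100,75) to (272,235) and the floor's far corner at (137,127). The jar pose is clear, so I work out the first move and overlay a check of the socket.

```bash
cat > mv.py <<'E'
from h import *
from scipy.spatial.transform import Rotation as Ro
def mv(P,ay=None,note=""):
    s=sensors.read_state();R=Ro.from_quat(s["tcp_rot"]).as_matrix();d=R.T@(np.array(P)-s["position"])
    cur=np.arctan2(R[1,1],R[0,1]);t=None if ay is None else cur-ay
    print(note,"lin",d.round(1),"turn",t and round(t,3),"j6",s["joints"][5].round(2),"pos",s["position"].round(1),"cur",cur.round(3),"t",round(s["time"],2))
E
cat > ov.py <<'E'
from fit import *
import sys
x,y,a=map(float,sys.argv[1:4])
def sq(x,y,z,w,a):
    c,s=np.cos(a),np.sin(a);return np.array([[x+w*(i*c-j*s),y+w*(i*s+j*c),z] for i,j in((-1,-1),(1,-1),(1,1),(-1,1))])
def crop(c,r0,c0,h,w,S):
    im=cv2.cvtColor(read_camera(c),cv2.COLOR_RGB2BGR)[r0:r0+h,c0:c0+w];im=cv2.resize(im,None,fx=S,fy=S,interpolation=2)
    for z,w_,k in((7,34.5,(0,0,255)),(45,34.5,(0,255,0)),(50,39.5,(255,0,0))):
        q=((proj(c,sq(x,y,z,w_,a))-[c0,r0]+.5)*S).round().astype(np.int32);cv2.polylines(im,[q],True,k,1)
    return im
A=crop("top",155,145,50,50,8);B=crop("scene",150,360,50,60,6)
o=np.zeros((410,780,3),np.uint8);o[:400,:400]=A;o[:300,410:770]=B;cv2.imwrite("pics/"+sys.argv[4]+".png",o)
E
python3 ov.py 549.0 294.7 0.042 ov1; python3 -c "
from mv import *
mv([439,-300,190],0.065)"
```

```text
lin [311.3 -69.   52.3] turn -1.29 j6 1.57 pos [ 169.5 -470.4  242.3] cur -1.225 t 1.25
```

View pics/ov1.png

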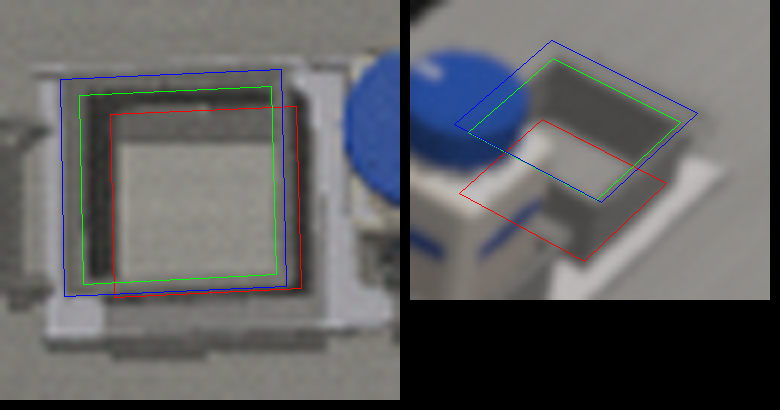

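The overlay fits the socket to about 1 mm, perhaps 1 mm towards -y, so I take the socket at (549, 294, yaw 0.042). Now moving over the jar.

Emit:
drive_tool(
  targets=[
    {"linear": [60,-14,10],"turn": -0.18},
    {"linear": [120,-28,20],"turn": -0.36},
    {"linear": [180,-41,30],"turn": -0.54},
    {"linear": [240,-55,40],"turn": -0.72},
    {"linear": [300,-68,50],"turn": -0.9},
  ],
  fingers=85,
  force=60,
)

```text
time: 1.88
position: [430.3, -303.6, 192.2]
tcp_rot: [0.81, 0.586, 0.0, 0.0]
force: [0.3, -0.8, 0.6]
width: 0.994
grip_force: 0.0
```

```bash
python3 -c "
from mv import *
mv([439,-300,190],0.065)"
```

```text
lin [6.1 7.1 2.2] turn -0.384 j6 1.28 pos [ 430.3 -303.6  192.2] cur -0.319 t 1.88
```

Emit:
drive_tool(
  targets=[
    {"linear": [6,7,2],"turn": -0.18},
    {"linear": [6,7,2],"turn": -0.38},
    {"linear": [6,7,2],"turn": -0.38},
    {"linear": [6,7,2],"turn": -0.38},
  ],
)

```text
time: 2.38
position: [437.1, -301.5, 190.4]
tcp_rot: [0.688, 0.725, 0.0, 0.0]
force: [0.3, -0.5, 0.6]
width: 0.993
grip_force: 0.0
```

```bash
python3 -c "
from mv import *
mv([439,-300,78],0.065)"
```

```text
lin [  1.4   2.  112.4] turn -0.013 j6 0.91 pos [ 437.1 -301.5  190.4] cur 0.052 t 2.38
```

Emit:
drive_tool(
  targets=[
    {"linear": [1.4,2,30],"turn": -0.013},
    {"linear": [1.4,2,60],"turn": -0.013},
    {"linear": [1.4,2,85],"turn": -0.013},
    {"linear": [1.4,2,105],"turn": -0.013},
    {"linear": [1.4,2,112.5],"turn": -0.013},
  ],
)

```text
time: 3.0
position: [438.1, -299.7, 76.7]
tcp_rot: [0.684, 0.73, -0.0, -0.001]
force: [0.5, -0.2, -1.1]
width: 0.995
grip_force: 0.0
```

Emit:
drive_tool(
  targets=[
    {"linear": [0,0,0],"turn": 0},
    {"linear": [0,0,0],"turn": 0},
  ],
)

```text
time: 3.25
position: [439.8, -300.3, 78.8]
tcp_rot: [0.683, 0.731, 0.0, 0.001]
force: [-0.3, 1.0, -0.2]
width: 1.0
grip_force: 0.0
```

```bash
python3 -c "
from mv import *
mv([439,-300,78],0.065)
a=save('scene','g1')[150:330,100:280];b=save('top','g1t')[150:270,320:460]
o=np.zeros((600,800,3),np.uint8);o[:396,:396]=cv2.resize(a,(396,396));o[:343,398:798]=cv2.resize(b,(400,343));cv2.imwrite('pics/g1c.png',o)"
```

```text
lin [ 0.4 -0.7  0.8] turn 0.002 j6 0.9 pos [ 439.8 -300.3   78.8] cur 0.067 t 3.25
```

View pics/g1c.png

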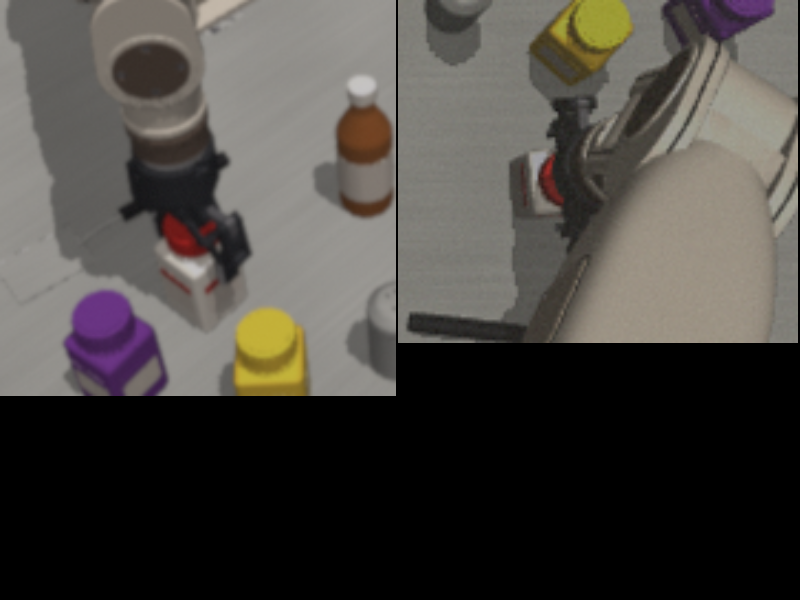

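The fingers straddle the jar body below the lid at crop (230,245), clear of the purple and yellow jars. Closing now.

Emit:
drive_tool(
  targets=[
    {"linear": [0,0,0],"turn": 0},
    {"linear": [0,0,0],"turn": 0},
    {"linear": [0,0,0],"turn": 0},
    {"linear": [0,0,0],"turn": 0},
    {"linear": [0,0,0],"turn": 0},
  ],
  fingers=50,
  force=40,
)

```text
time: 3.98
position: [439.0, -300.1, 78.6]
tcp_rot: [0.683, 0.731, -0.0, 0.0]
force: [-2.7, -0.2, 5.1]
width: 0.743
grip_force: 44.5
```

Emit:
drive_tool(
  targets=[
    {"linear": [0,0,-10],"turn": 0},
    {"linear": [0,0,-40],"turn": 0},
    {"linear": [0,0,-85],"turn": 0},
    {"linear": [0,0,-130],"turn": 0},
    {"linear": [0,0,-175],"turn": 0},
  ],
)

```text
time: 4.6
position: [438.7, -299.3, 253.6]
tcp_rot: [0.683, 0.731, 0.0, -0.001]
force: [1.1, -0.9, -5.3]
width: 0.741
grip_force: 45.6
```

Emit:
drive_tool(
  targets=[
    {"linear": [0,0,-15],"turn": 0},
    {"linear": [0,0,-25],"turn": 0},
    {"linear": [0,0,-25],"turn": 0},
  ],
)

```text
time: 4.97
position: [438.8, -299.5, 276.6]
tcp_rot: [0.683, 0.731, -0.0, -0.001]
force: [-0.7, -0.1, -5.0]
width: 0.741
grip_force: 45.9
```

```bash
python3 -c "
from mv import *
mv([549,294,270],0.042)"
```

```text
lin [584.6 150.3   7.1] turn 0.026 j6 0.9 pos [ 438.8 -299.5  276.6] cur 0.068 t 4.97
```

Emit:
drive_tool(
  targets=[
    {"linear": [25,6,0],"turn": 0},
    {"linear": [70,18,0],"turn": 0},
    {"linear": [115,30,0],"turn": 0},
    {"linear": [160,41,0],"turn": 0},
    {"linear": [205,53,0],"turn": 0},
  ],
)

```text
time: 5.6
position: [477.2, -90.1, 275.6]
tcp_rot: [0.683, 0.731, -0.001, -0.002]
force: [0.2, 0.4, -4.5]
width: 0.741
grip_force: 45.7
```

Emit:
drive_tool(
  targets=[
    {"linear": [45,11.5,0],"turn": 0},
    {"linear": [90,23,0],"turn": 0},
    {"linear": [135,34.5,0],"turn": 0},
    {"linear": [180,46,0],"turn": 0},
    {"linear": [225,58,0],"turn": 0},
  ],
)

```text
time: 6.22
position: [519.9, 138.0, 275.5]
tcp_rot: [0.683, 0.731, -0.002, -0.001]
force: [0.7, -0.6, -5.2]
width: 0.741
grip_force: 45.7
```

Emit:
drive_tool(
  targets=[
    {"linear": [45,11.5,0],"turn": 0},
    {"linear": [90,23,0],"turn": 0},
    {"linear": [130,33,0],"turn": 0.01},
    {"linear": [150,38,0],"turn": 0.02},
    {"linear": [154,39,0],"turn": 0.026},
  ],
)

```text
time: 6.85
position: [548.2, 294.2, 274.6]
tcp_rot: [0.691, 0.722, -0.002, -0.001]
force: [-0.5, 0.3, -4.9]
width: 0.745
grip_force: 45.7
```

Emit:
drive_tool(
  targets=[
    {"linear": [0,0,0],"turn": 0},
    {"linear": [0,0,0],"turn": 0},
  ],
)

```text
time: 7.1
position: [549.0, 291.8, 277.4]
tcp_rot: [0.693, 0.721, -0.001, -0.0]
force: [-0.5, -0.6, -3.8]
width: 0.739
grip_force: 45.7
```

```bash
python3 -c "
from mv import *
mv([549,294,130],0.042)
s=sensors.read_state();print(s['force'],s['grip_force'])"
```

```text
lin [  2.3   0.2 147.4] turn -0.001 j6 2.02 pos [549.  291.8 277.4] cur 0.041 t 7.1
[-0.48448269 -0.57162829 -3.81927141] 45.706515312194824
```

Emit:
drive_tool(
  targets=[
    {"linear": [1,0,25],"turn": 0},
    {"linear": [1,0,60],"turn": 0},
    {"linear": [1,0,95],"turn": 0},
    {"linear": [1,0,125],"turn": 0},
    {"linear": [1,0,135],"turn": 0},
  ],
)

```text
time: 7.72
position: [547.8, 292.2, 140.8]
tcp_rot: [0.693, 0.721, -0.002, -0.001]
force: [0.2, -0.4, -5.3]
width: 0.744
grip_force: 45.5
```

Emit:
drive_tool(
  targets=[
    {"linear": [0,0,0],"turn": 0},
    {"linear": [0,0,0],"turn": 0},
  ],
)

```text
time: 7.98
position: [550.2, 294.4, 144.8]
tcp_rot: [0.692, 0.722, 0.002, 0.001]
force: [0.3, 0.5, -4.8]
width: 0.742
grip_force: 45.6
```

```bash
cat > chk.py <<'E'
from fit import *
import sys
s=sensors.read_state();p=[sensors.read_state()["position"]];a=float(sys.argv[2])
o=np.zeros((600,800,3),np.uint8)
for c,r0,c0,x in(("scene",110,330,0),("top",130,130,402)):
    im=cv2.cvtColor(read_camera(c),cv2.COLOR_RGB2BGR)[r0:r0+100,c0:c0+100];p.append(sensors.read_state()["position"]);im=cv2.resize(im,(398,398),interpolation=2)
    P=np.mean(p,0)
    for X,k in((box(P[0],P[1],P[2]-78.6,a),(0,0,255)),(box(549,294,7,.042,h=38,w=34.5),(0,255,0))):
        q=((proj(c,X)-[c0,r0]+.5)*3.98).round().astype(np.int32);cv2.polylines(im,[cv2.convexHull(q)],True,k,1)
    o[:398,x:x+398]=im
cv2.imwrite("pics/"+sys.argv[1]+".png",o[:400]);print(np.array(p).round(1),s["force"].round(1))
E
python3 chk.py k1 0.042
```

```text
[[550.2 294.4 144.8]
 [550.2 294.5 144.8]
 [550.1 294.5 144.7]] [ 0.3  0.5 -4.8]
```

View pics/k1.png

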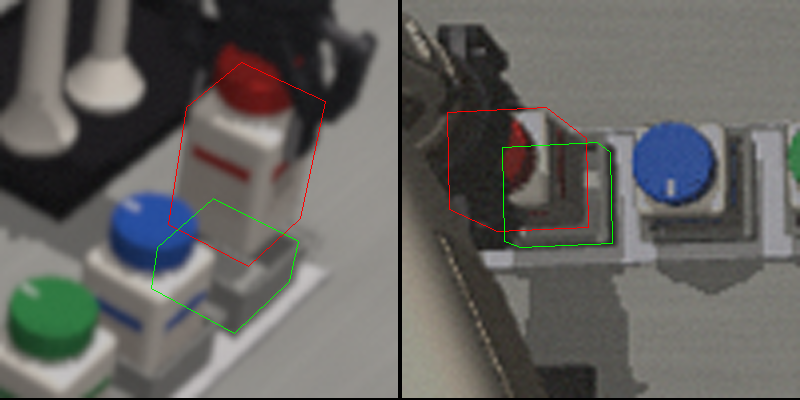

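The jar silhouette matches the predicted outline within about a millimetre, with its shoulder at (187,100) in the left panel and its edge at (550,110) in the right. It hangs over the socket, so I lower it.

Emit:
drive_tool(
  targets=[
    {"linear": [0,0,6],"turn": 0},
    {"linear": [0,0,12],"turn": 0},
    {"linear": [0,0,17],"turn": 0},
    {"linear": [0,0,22],"turn": 0},
    {"linear": [0,0,25],"turn": 0},
  ],
)

```text
time: 8.7
position: [548.9, 293.9, 117.2]
tcp_rot: [0.692, 0.722, -0.0, -0.0]
force: [0.0, 0.5, -5.4]
width: 0.745
grip_force: 45.7
```

```bash
python3 -c "
from mv import *
mv([549,294,85.6],0.042)"
```

```text
lin [ 0.1  0.1 31.6] turn 0.0 j6 2.02 pos [548.9 293.9 117.2] cur 0.042 t 8.7
```

No contact force yet, and the jar bottom is inside the lip. Continuing.

Emit:
drive_tool(
  targets=[
    {"linear": [0,0,4],"turn": 0},
    {"linear": [0,0,8],"turn": 0},
    {"linear": [0,0,12],"turn": 0},
    {"linear": [0,0,15],"turn": 0},
    {"linear": [0,0,18],"turn": 0},
  ],
)

```text
time: 9.32
position: [549.1, 294.1, 99.7]
tcp_rot: [0.692, 0.722, 0.0, 0.0]
force: [-0.3, 0.5, -4.3]
width: 0.74
grip_force: 45.7
```

Emit:
drive_tool(
  targets=[
    {"linear": [0,0,3],"turn": 0},
    {"linear": [0,0,5],"turn": 0},
    {"linear": [0,0,7],"turn": 0},
    {"linear": [0,0,9],"turn": 0},
    {"linear": [0,0,10],"turn": 0},
  ],
)

```text
time: 9.95
position: [549.0, 294.0, 89.7]
tcp_rot: [0.692, 0.722, -0.0, -0.0]
force: [1.2, -0.2, -3.6]
width: 0.738
grip_force: 45.7
```

Clean so far, with about 4 mm left.

Emit:
drive_tool(
  targets=[
    {"linear": [0,0,1],"turn": 0},
    {"linear": [0,0,2],"turn": 0},
    {"linear": [0,0,3],"turn": 0},
    {"linear": [0,0,3],"turn": 0},
  ],
)

```text
time: 10.45
position: [549.0, 294.0, 86.7]
tcp_rot: [0.692, 0.722, -0.0, -0.0]
force: [0.8, -0.2, -3.9]
width: 0.743
grip_force: 45.7
```

Emit:
drive_tool(
  targets=[
    {"linear": [0,0,0.5],"turn": 0},
    {"linear": [0,0,0.8],"turn": 0},
    {"linear": [0,0,0.8],"turn": 0},
  ],
)

```text
time: 10.82
position: [549.0, 294.0, 86.0]
tcp_rot: [0.692, 0.722, -0.0, -0.0]
force: [0.1, 0.1, -4.3]
width: 0.744
grip_force: 45.7
```

Emit:
drive_tool(
  targets=[
    {"linear": [0,0,0.5],"turn": 0},
    {"linear": [0,0,0.8],"turn": 0},
    {"linear": [0,0,0.8],"turn": 0},
  ],
)

```text
time: 11.2
position: [549.1, 294.2, 85.7]
tcp_rot: [0.692, 0.722, 0.0, 0.0]
force: [-2.0, 0.1, -1.9]
width: 0.741
grip_force: 46.0
```

Emit:
drive_tool(
  targets=[
    {"linear": [0,0,0.5],"turn": 0},
    {"linear": [0,0,0.8],"turn": 0},
    {"linear": [0,0,0.8],"turn": 0},
  ],
)

```text
time: 11.58
position: [549.1, 294.2, 85.6]
tcp_rot: [0.692, 0.722, 0.0, 0.0]
force: [-3.6, -1.4, 5.4]
width: 0.743
grip_force: 46.9
```

It has bottomed out at TCP z 85.6, as predicted. Releasing and rising.

Emit:
drive_tool(
  targets=[
    {"linear": [0,0,0],"turn": 0},
    {"linear": [0,0,0],"turn": 0},
    {"linear": [0,0,0],"turn": 0},
    {"linear": [0,0,0],"turn": 0},
  ],
  fingers=85,
)

```text
time: 12.08
position: [549.1, 294.1, 84.3]
tcp_rot: [0.692, 0.722, 0.0, 0.0]
force: [-0.6, -0.3, 0.7]
width: 0.996
grip_force: 0.0
```

Emit:
drive_tool(
  targets=[
    {"linear": [0,0,-10],"turn": 0},
    {"linear": [0,0,-30],"turn": 0},
    {"linear": [0,0,-60],"turn": 0},
    {"linear": [0,0,-100],"turn": 0},
    {"linear": [0,0,-120],"turn": 0},
  ],
)

```text
time: 12.7
position: [550.1, 294.6, 208.1]
tcp_rot: [0.692, 0.722, 0.002, 0.001]
force: [1.8, -0.0, -0.1]
width: 0.996
grip_force: 0.0
```

Emit:
drive_tool(
  targets=[
    {"linear": [0,0,-20],"turn": -0.18},
    {"linear": [0,0,-20],"turn": -0.36},
    {"linear": [0,0,-20],"turn": -0.54},
    {"linear": [0,0,-20],"turn": -0.72},
    {"linear": [0,0,-20],"turn": -0.9},
  ],
)

```text
time: 13.32
position: [549.2, 294.1, 225.3]
tcp_rot: [0.306, 0.952, 0.0, 0.0]
force: [0.0, 0.2, 0.4]
width: 0.997
grip_force: 0.0
```

Emit:
drive_tool(
  targets=[
    {"linear": [-30,-90,0],"turn": -0.18},
    {"linear": [-60,-150,0],"turn": -0.36},
    {"linear": [-60,-150,0],"turn": -0.54},
    {"linear": [-60,-150,0],"turn": -0.72},
    {"linear": [-60,-150,0],"turn": -0.9},
  ],
)

```text
time: 13.95
position: [509.5, 136.7, 225.6]
tcp_rot: [-0.137, 0.991, 0.0, 0.001]
force: [0.2, 0.3, -0.3]
width: 0.998
grip_force: 0.0
```

```bash
cat > lid.py <<'E'
from fit import *
from mv import mv
import sys
I={c:read_camera(c) for c in("scene","top")}
exec(open("m2.py").read().split("\n",3)[3].split("R=fitlid")[0])
R=fitlid("red",proj("scene",[549,294,126])[0],proj("top",[549,294,126])[0],0);print(R)
a=cv2.cvtColor(I["scene"],cv2.COLOR_RGB2BGR);t=cv2.cvtColor(I["top"],cv2.COLOR_RGB2BGR)
o=np.hstack([cv2.resize(a[130:230,330:430],(400,400),interpolation=2),cv2.resize(t[130:230,130:230],(400,400),interpolation=2)]);cv2.imwrite("pics/"+sys.argv[1]+".png",o)
mv([*R[:2],200],None)
E
python3 lid.py l1
```

```text
Traceback (most recent call last):
  File "lid.py", line 6, in <module>
    R=fitlid("red",proj("scene",[549,294,126])[0],proj("top",[549,294,126])[0],0);print(R)
ValueError: min() iterable argument is empty
```

```bash
python3 -c "
from mv import *
mv([470,0,240],None)"
```

```text
lin [  74.8 -121.7  -14.7] turn None j6 -0.01 pos [509.6 137.2 225.4] cur 1.841 t 14.05
```

Emit:
drive_tool(
  targets=[
    {"linear": [26,-43,-5],"turn": 0},
    {"linear": [52,-85,-10],"turn": 0},
    {"linear": [75,-122,-15],"turn": 0},
    {"linear": [75,-122,-15],"turn": 0},
  ],
)

```text
time: 14.55
position: [469.4, -2.2, 240.5]
tcp_rot: [-0.132, 0.991, -0.0, 0.001]
force: [1.1, 0.6, -0.7]
width: 0.998
grip_force: 0.0
```

```bash
python3 lid.py l1
```

```text
red [(array([391.9, 146.7]), np.int32(249)), (array([157.4, 171.7]), np.int32(290))]
red lid [550.5 295.7 129.1] [549.3 296.1 123.3] 215.75
[549.31852472 296.11150492 123.34416748]
 lin [-154.9  264.7   40.2] turn None j6 -0.27 pos [ 4.701e+02 -2.000e-01  2.399e+02] cur 1.839 t 14.65
```

View pics/l1.png

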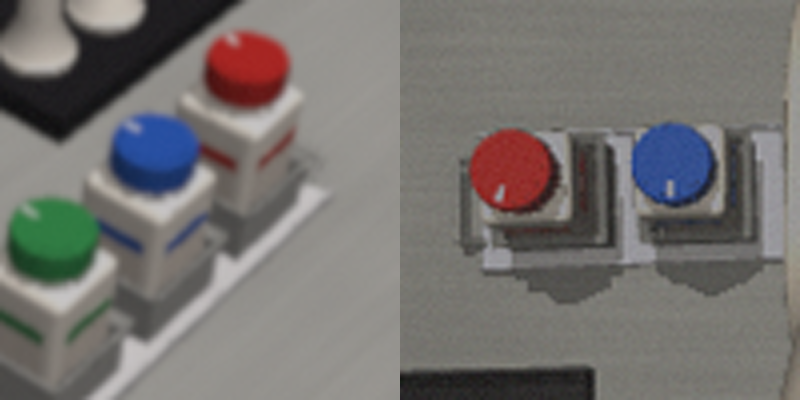

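The jar sits square in the socket; the lid is at left (246,68) and right (511,165), at about (549, 295). The lid marks put the thread at roughly 0.2, so about 2.8 rad is left to home. I go above the lid with the wrist wound back.

Emit:
drive_tool(
  targets=[
    {"linear": [-25,43,0],"turn": -0.17},
    {"linear": [-55,94,0],"turn": -0.34},
    {"linear": [-85,145,0],"turn": -0.51},
    {"linear": [-115,196,0],"turn": -0.68},
    {"linear": [-140,240,10],"turn": -0.85},
  ],
  force=50,
)

```text
time: 15.28
position: [540.7, 272.9, 229.7]
tcp_rot: [-0.535, 0.845, 0.0, 0.001]
force: [0.5, -0.6, 0.7]
width: 0.996
grip_force: 0.0
```

```bash
python3 -c "
from mv import *
mv([549.1,294.7,175],2.76)"
```

```text
lin [-23.2   1.8  54.8] turn -0.061 j6 -0.66 pos [540.7 272.9 229.7] cur 2.699 t 15.28
```

Emit:
drive_tool(
  targets=[
    {"linear": [-15,1,15],"turn": -0.06},
    {"linear": [-23,1.8,35],"turn": -0.06},
    {"linear": [-23,1.8,50],"turn": -0.06},
    {"linear": [-23,1.8,55],"turn": -0.06},
    {"linear": [-23,1.8,55],"turn": -0.06},
  ],
)

```text
time: 15.9
position: [548.6, 289.8, 174.4]
tcp_rot: [-0.557, 0.831, 0.0, -0.0]
force: [-0.4, 0.7, 1.2]
width: 0.997
grip_force: 0.0
```

Emit:
drive_tool(
  targets=[
    {"linear": [0,0,0],"turn": 0},
    {"linear": [0,0,0],"turn": 0},
  ],
)

```text
time: 16.15
position: [549.2, 289.9, 175.5]
tcp_rot: [-0.557, 0.831, -0.0, 0.001]
force: [0.8, 0.7, -0.7]
width: 0.995
grip_force: 0.0
```

```bash
python3 -c "
from mv import *
mv([549.1,294.7,127],2.76)"
```

```text
lin [-4.3  2.  48.5] turn -0.009 j6 -0.69 pos [549.2 289.9 175.5] cur 2.751 t 16.15
```

Emit:
drive_tool(
  targets=[
    {"linear": [-4.3,2,5],"turn": 0},
    {"linear": [-4.3,2,20],"turn": 0},
    {"linear": [-4.3,2,35],"turn": 0},
    {"linear": [-4.3,2,45],"turn": 0},
    {"linear": [-4.3,2,48.5],"turn": 0},
  ],
)

```text
time: 16.77
position: [547.8, 294.4, 124.3]
tcp_rot: [-0.557, 0.831, 0.0, -0.001]
force: [-0.2, 0.4, -0.5]
width: 0.993
grip_force: 0.0
```

Emit:
drive_tool(
  targets=[
    {"linear": [0,0,0],"turn": 0},
    {"linear": [0,0,0],"turn": 0},
  ],
)

```text
time: 17.02
position: [548.9, 295.0, 126.5]
tcp_rot: [-0.557, 0.831, -0.0, 0.001]
force: [0.1, -0.7, 0.1]
width: 0.994
grip_force: 0.0
```

```bash
python3 -c "
from mv import *
mv([549.1,294.7,127],2.76)
s=sensors.read_state();print(s['force'],s['torque'])"
```

```text
lin [ 0.2 -0.2 -0.5] turn -0.008 j6 -0.69 pos [548.9 295.  126.5] cur 2.752 t 17.02
[ 0.06945394 -0.69347505  0.10899191] [0.02893511 0.01038927 0.00208676]
```

Emit:
drive_tool(
  targets=[
    {"linear": [0,0,0],"turn": 0},
    {"linear": [0,0,0],"turn": 0},
    {"linear": [0,0,0],"turn": 0},
    {"linear": [0,0,0],"turn": 0},
    {"linear": [0,0,0],"turn": 0},
  ],
  fingers=35,
  force=50,
)

```text
time: 17.65
position: [548.7, 295.0, 126.5]
tcp_rot: [-0.557, 0.831, -0.0, 0.0]
force: [-0.5, 0.1, 5.0]
width: 0.611
grip_force: 51.8
```

```bash
python3 -c "
from mv import *
mv([549.1,294.7,127],2.76)
s=sensors.read_state();print(s['force'],s['torque'],s['width']*85.4,s['grip_force'])
a=save('scene','p1')[100:200,330:430];cv2.imwrite('pics/p1c.png',cv2.resize(a,(600,600),interpolation=2))"
```

```text
lin [ 0.1 -0.4 -0.5] turn -0.008 j6 -0.69 pos [548.7 295.  126.5] cur 2.752 t 17.65
[-0.45824024  0.05503535  4.97681644] [-0.08579405  0.27174643  0.04494623] 52.14929893072906 51.84067368507385
```

View pics/p1c.png

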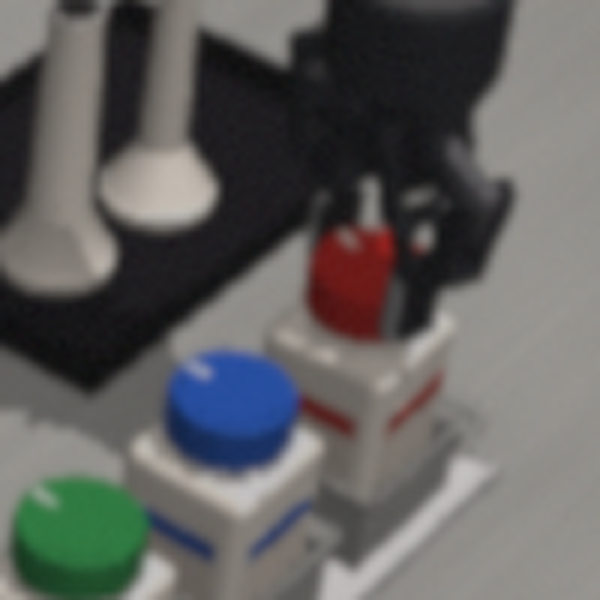

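The pads hold the lid at crop (350,285) and the fingertips are about level with its lower edge, above the shoulder. I start screwing, following the thread pitch.

Emit:
drive_tool(
  targets=[
    {"linear": [0,0,0.1],"turn": 0.1},
    {"linear": [0,0,0.3],"turn": 0.25},
    {"linear": [0,0,0.5],"turn": 0.4},
    {"linear": [0,0,0.7],"turn": 0.55},
    {"linear": [0,0,0.9],"turn": 0.7},
  ],
)

```text
time: 18.32
position: [548.8, 295.3, 125.7]
tcp_rot: [-0.236, 0.972, 0.0, 0.001]
force: [-1.1, -0.7, 4.8]
width: 0.617
grip_force: 51.9
```

```bash
cat > st.py <<'E'
from mv import *
s=sensors.read_state();print(s['force'].round(2),"tz",s['torque'].round(3),s['width']*85.4,s['grip_force'],"tau6",s['joint_torque'][5].round(3));mv([549,294.7,124])
E
python3 st.py
```

```text
[-1.13 -0.69  4.8 ] tz [0.054 0.195 0.259] 52.65961321382514 51.90333008766174 tau6 -0.748
 lin [ 0.1 -0.7  1.7] turn None j6 0.02 pos [548.8 295.3 125.7] cur 2.048 t 18.32
```

Emit:
drive_tool(
  targets=[
    {"linear": [0,0,0.2],"turn": 0.16},
    {"linear": [0,0,0.4],"turn": 0.32},
    {"linear": [0,0,0.6],"turn": 0.48},
    {"linear": [0,0,0.8],"turn": 0.64},
    {"linear": [0,0,1.0],"turn": 0.8},
  ],
)

```text
time: 18.95
position: [549.3, 295.6, 124.7]
tcp_rot: [0.161, 0.987, 0.001, 0.001]
force: [0.7, 0.9, 3.7]
width: 0.614
grip_force: 51.9
```

```bash
python3 st.py
```

```text
[0.74 0.88 3.7 ] tz [ 0.193 -0.013  0.258] 52.463188085124145 51.90877318382263 tau6 -0.809
 lin [-0.  -1.   0.7] turn None j6 0.82 pos [549.3 295.6 124.7] cur 1.248 t 18.95
```

Emit:
drive_tool(
  targets=[
    {"linear": [0,0,0.15],"turn": 0.1},
    {"linear": [0,0,0.25],"turn": 0.2},
    {"linear": [0,0,0.4],"turn": 0.3},
    {"linear": [0,0,0.5],"turn": 0.4},
  ],
)

```text
time: 19.45
position: [549.4, 295.8, 124.2]
tcp_rot: [0.353, 0.936, 0.001, 0.001]
force: [1.1, 2.7, 4.0]
width: 0.614
grip_force: 51.9
```

```bash
python3 st.py
```

```text
[1.08 2.74 4.05] tz [ 0.304 -0.108  0.211] 52.47593576633904 51.876468658447266 tau6 -0.431
 lin [-0.4 -1.1  0.2] turn None j6 1.21 pos [549.4 295.8 124.2] cur 0.85 t 19.45
```

Emit:
drive_tool(
  targets=[
    {"linear": [0,0,0.15],"turn": 0.1},
    {"linear": [0,0,0.25],"turn": 0.2},
    {"linear": [0,0,0.4],"turn": 0.3},
  ],
)

```text
time: 19.82
position: [549.6, 295.9, 123.9]
tcp_rot: [0.489, 0.872, 0.002, 0.001]
force: [0.9, 1.1, 3.8]
width: 0.614
grip_force: 51.9
```

```bash
python3 st.py
```

```text
[0.9  1.12 3.83] tz [ 0.332 -0.199  0.211] 52.42252910412145 51.855477690696716 tau6 -0.431
 lin [-0.7 -1.2 -0.1] turn None j6 1.51 pos [549.6 295.9 123.9] cur 0.55 t 19.82
```

Emit:
drive_tool(
  targets=[
    {"linear": [0,0,0.15],"turn": 0.1},
    {"linear": [0,0,0.25],"turn": 0.2},
    {"linear": [0,0,0.4],"turn": 0.3},
  ],
)

```text
time: 20.2
position: [549.8, 296.0, 123.5]
tcp_rot: [0.614, 0.79, 0.002, 0.001]
force: [1.8, 2.9, 4.4]
width: 0.617
grip_force: 51.8
```

```bash
python3 st.py
```

```text
[1.83 2.89 4.43] tz [ 0.417 -0.273  0.212] 52.715428048244874 51.82946026325226 tau6 -0.43
 lin [-1.  -1.1 -0.5] turn None j6 1.81 pos [549.8 296.  123.5] cur 0.25 t 20.2
```

Emit:
drive_tool(
  targets=[
    {"linear": [0,0,0.1],"turn": 0.07},
    {"linear": [0,0,0.2],"turn": 0.15},
  ],
)

```text
time: 20.45
position: [550.0, 296.0, 123.3]
tcp_rot: [0.671, 0.742, 0.002, 0.0]
force: [2.1, 1.5, 2.8]
width: 0.612
grip_force: 51.8
```

```bash
python3 st.py
```

```text
[2.1  1.54 2.83] tz [ 0.384 -0.411  0.237] 52.22463353965503 51.818148493766785 tau6 -0.319
 lin [-1.2 -1.1 -0.7] turn None j6 1.96 pos [550.  296.  123.3] cur 0.1 t 20.45
```

Emit:
drive_tool(
  targets=[
    {"linear": [0,0,0.1],"turn": 0.06},
    {"linear": [0,0,0.15],"turn": 0.12},
  ],
)

```text
time: 20.7
position: [550.1, 296.0, 123.2]
tcp_rot: [0.714, 0.701, 0.002, 0.0]
force: [2.2, 1.6, 2.8]
width: 0.612
grip_force: 51.8
```

```bash
python3 st.py
```

```text
[2.15 1.56 2.81] tz [ 0.397 -0.428  0.511] 52.23340895716181 51.829508543014526 tau6 0.149
 lin [-1.3 -1.1 -0.8] turn None j6 2.08 pos [550.1 296.  123.2] cur -0.018 t 20.7
```

Emit:
drive_tool(
  targets=[
    {"linear": [0,0,0.1],"turn": 0.06},
    {"linear": [0,0,0.1],"turn": 0.12},
  ],
)

```text
time: 20.95
position: [550.2, 296.1, 123.2]
tcp_rot: [0.754, 0.657, 0.002, 0.0]
force: [2.8, 1.7, 3.6]
width: 0.613
grip_force: 51.8
```

```bash
python3 st.py
```

```text
[2.81 1.72 3.64] tz [ 0.276 -0.505  0.69 ] 52.38248730124527 51.83302581310272 tau6 0.305
 lin [-1.5 -1.  -0.8] turn None j6 2.2 pos [550.2 296.1 123.2] cur -0.138 t 20.95
```

The torque jumped to 0.51 and then 0.69 N m, which puts the liner at about 0.18 rad: snug, well below 1.2. Let go and retreat.

Emit:
drive_tool(
  targets=[
    {"linear": [0,0,0],"turn": 0},
    {"linear": [0,0,0],"turn": 0},
    {"linear": [0,0,0],"turn": 0},
    {"linear": [0,0,0],"turn": 0},
    {"linear": [0,0,0],"turn": 0},
  ],
  fingers=85,
)

```text
time: 21.58
position: [548.5, 294.7, 122.2]
tcp_rot: [0.754, 0.657, -0.0, -0.0]
force: [-0.2, -0.5, 1.0]
width: 1.0
grip_force: 0.0
```

Emit:
drive_tool(
  targets=[
    {"linear": [0,0,-8],"turn": 0},
    {"linear": [0,0,-25],"turn": 0},
    {"linear": [0,0,-55],"turn": 0},
    {"linear": [0,0,-90],"turn": 0},
    {"linear": [0,0,-120],"turn": 0},
  ],
)

```text
time: 22.2
position: [548.7, 294.9, 244.5]
tcp_rot: [0.754, 0.657, 0.001, 0.0]
force: [0.7, -0.0, 0.4]
width: 0.995
grip_force: 0.0
```

```bash
python3 -c "
from mv import *
mv([470,0,245],None)"
```

```text
lin [-302.9  -37.4   -0.9] turn None j6 2.2 pos [548.7 294.9 244.5] cur -0.138 t 22.2
```

Emit:
drive_tool(
  targets=[
    {"linear": [-40,-5,0],"turn": 0},
    {"linear": [-95,-12,0],"turn": 0},
    {"linear": [-150,-19,0],"turn": 0},
    {"linear": [-205,-25,0],"turn": 0},
    {"linear": [-260,-32,0],"turn": 0},
  ],
)

```text
time: 22.82
position: [480.7, 40.1, 243.2]
tcp_rot: [0.754, 0.657, 0.001, 0.001]
force: [1.1, -1.4, 0.5]
width: 0.998
grip_force: 0.0
```

Emit:
drive_tool(
  targets=[
    {"linear": [-30,-4,0],"turn": 0},
    {"linear": [-40,-5,0],"turn": 0},
    {"linear": [-40,-5,0],"turn": 0},
  ],
)

```text
time: 23.2
position: [470.9, 2.6, 242.8]
tcp_rot: [0.754, 0.656, 0.001, 0.0]
force: [0.6, -1.1, 0.6]
width: 0.995
grip_force: 0.0
```

```bash
python3 lid.py l2
```

```text
red [(array([391.6, 147.5]), np.int32(242)), (array([157.6, 172.1]), np.int32(292))]
red lid [550.  295.8 126.1] [549.1 294.8 120.5] 218.25
[549.12392686 294.82943335 120.45469705]
 lin [299.2  37.5  42.6] turn None j6 1.72 pos [471.1   3.5 242.5] cur -0.137 t 23.3
```

View pics/l2.png

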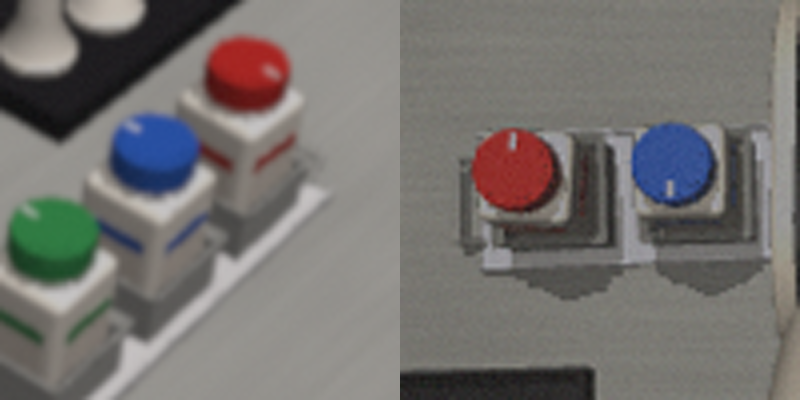

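The lid mark at right (513,140) has turned about 2.8 rad, the lid is about 3 mm lower (its lip at left (248,75)), and the jar stands in its socket with its neighbours untouched. Handing in.

```bash
python3 -c "
from station import manip
print(manip.finish_job())"
```

```text
the job is handed in; nothing more can be done
None
```

I put the red-lidded jar at the bottom of the empty socket, released it, screwed the lid down to about 0.7 N m (snug, not overtightened), and handed the job in after about 23 s of robot time; no verdict came back.

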